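# Lift a stack of slotted discs with a T-foot key and set it on the chuck

## Robot

A 6-joint arm with a two-finger parallel gripper is mounted at the origin on the work surface. World frame = base frame: x ahead of the robot, y to its left, z up, the work surface at z = 0. Lengths are in m, angles in rad, forces in N, time in s.
With the tool pointing down it reaches from about 0.375 to 0.9 m from the base axis. Payload 3.1 kg.
Tool frame: the origin (TCP) lies between the finger pads; the fingertips stand 17 mm ahead of it and the grasp point (between the pads) lies 2 mm behind it; z points along the fingers, y is the line along which they close (so a half turn about z gives the same grasp; the last joint's range is limited). The gripper opens to 85 mm and grips with 20 to 120 N. Pads are 22 mm wide; open, the fingers measure 114 mm over their backs; the gripper's body (76 mm by 85 mm) begins 54 mm behind the grasp point. The pads swing forward as they close: fully open they stand 13 mm farther back than shut.
Start: joints at [1.145, 0.527, 1.433, -0, 1.181, -0.178], TCP at [0.153, 0.606, 0.248] pointing down, gripper open.
Joint ranges: [-3.08, 3.08], [-0.75, 2.2], [0.22, 2.44], [-1.43, 4.57], [0, 2.65], [-2.85, 2.85]. Speed limits (rad/s): [2.79, 2.79, 3.14, 3.14, 3.14, 3.14].

## Interface

Orientations are given as a unit quaternion [x, y, z, w].
In Python, from station import sense, vision, order gives the robot as it stands.
- The arm moves only by the shell command python3 -m crank 'ROWS' [OPENING] [FORCE]. ROWS is JSON, a list of rows, each an object with "dp": the shift along the world's x, y, z in units of 30 mm (1.0 is 30 mm), a list of three; "angular": the turn, a rotation vector about the world's x, y, z in degrees, a list of three. In form: [{"dp": [dx, dy, dz], "angular": [ax, ay, az]}, ...]. A call has 1 to 20 rows; each row shifts and turns the commanded pose from where the row before left it; what a row does not reach is not made up. A row lasts 1/10 s, in which the tool goes at most 50 mm and 8.59 degrees, less where a joint would pass 70% of its speed; a pose out of reach is approached as far as the arm can. A call is refused whole if a number of a shift passes 1 or a number of a turn 8.59, either way. A call with a gripper value outside its range is refused whole. OPENING is the closure, from 0 (fully open) to 1 (shut), set as the call begins (- or left out, the last holds). The fingers move at their own pace and stop on an object; FORCE is the grip in N (left out, the last holds). Time passes only in rows, so rows that do not move let the fingers close. It gives the time, the measured TCP pose, the force, the opening and the grip force at its end, in the units of the state.
- sense(): the state, without advancing time (a new reading comes with each control period).
- vision.snapshot(name): name is "scene" or "top" or "wrist"; returns a dict with "image" (420x560x3 uint8, blue, green, red), "range_z" (420x560 float32, m along the optical axis (not along the pixel's ray), 0 where there is no reading), "mtx" (3x3 intrinsics, pixels), "pose" (4x4, takes a point from camera to world coordinates); the wrist camera has in their place "mount" (4x4, takes a point from camera to tool coordinates, whose origin is the TCP and whose axes are the flange's). Camera axes: x right, y down, z forward; pixel columns grow to the right and rows downward; lengths in m; the calibration is good to about 2 mm. A picture is of the moment at which its call begins: read the wrist's pose just before it.
- order.sign_off(): hands the job in; it is judged then, once.
The state is a dict: "t": time; "q": joint angles; "qd": joint speeds; "tau": joint torques, N m; "tcp_pos": TCP position; "tool_rot": TCP orientation; "force": force on the tool from outside, world axes, zero at the start; "ft_torque": the same for the moment, N m; "finger_gap": opening from 0.0 (shut) to 1.0 (fully open); "gripper_force": force on a finger pad.
Only numpy, scipy, OpenCV 4.12 (cv2) and the standard library are available. Lean on these libraries where they do the work, as an engineer would, in place of code of your own. Each camera call takes 0.05 s, during which the arm holds its last target. There are 200 camera calls.

## Task

Take the T-foot lifting key from its stand, feel its foot down through the slots of all three discs stacked in the nest (the lower slots point different ways), turn it crosswise so that it catches under the lowest disc, and lift the three out together. Set the stack down flat inside the jaw steps of the chuck and leave the key standing in it, released. Press lightly throughout, never loading the nest or the chuck with more than about 3 kg including the stack's own half kilo, and leave everything else on the bench where it is.

Things in the scene. Friction and masses are not known exactly. Their poses are not given: they have to be found in the camera images.
- key: Steel lifting key, upright in its stand at the start, 0.18 kg. Origin: centre of the foot's underside, z up the shank. Foot: flat bar 28 mm long (x), 9 mm wide (y), z 0 to 8 mm. Round shank 9 mm in diameter above it to z 74, with an 18 mm collar from z 70 to 74.
- key_handle (a point): Middle of the key's flat handle, 95 mm above the key's origin: 40 mm along x (the foot's long way), 14 mm thick along y, 42 mm high (key z 74 to 116). Grip it across its thickness.
- stand: Fixed dark steel block 70 x 50 x 40 mm holding the key; origin at the centre of its underside. A pocket 31 x 12.5 mm, 30 mm deep from the top, long side along x, holds the foot; lift the key straight up at least 35 mm to clear it.
- nest: Fixed round dark steel pot 96 mm in diameter holding the stack; origin at the centre of its underside on the bench, z up. Four pins, 8 mm thick, centred 40 mm from the axis at 45 degrees to x and y, rise to 42 mm above the origin and keep the discs centred to about 2 mm.
- nest_ledge (a point): On the nest's axis at the height of its flat ledge, 24 mm above the nest's origin, on which the lowest disc lies. Inside the ledge is an open well 48 mm in diameter and 20 mm deep, in which the foot can turn freely once it is below the lowest disc. To catch that disc, turn about a quarter turn from the angle at which the foot passed it.
- disc_top: Uppermost of three equal loose steel discs: 68 mm in diameter, 8 mm thick, about 0.17 kg each. Origin: centre of its underside, 16 mm above the ledge at the start, z up. A slot 36 mm long (disc's x) and 13 mm wide goes through its middle. The slots of all three discs point anywhere within 0.6 rad either way of the nest's x.
- disc_top_face (a point): Centre of the top disc's upper face, 8 mm above its origin. The two lower discs are not measured and never line up with each other. The foot leaving one disc usually lands on the next one's face, 8 mm lower; turned to and fro under a light push of 3 to 8 N it finds the slot and drops. The foot slides on a disc's face, which stays roughly put, and turns a disc when in its slot.
- chuck: Fixed three-jaw chuck 160 mm in diameter, face up; origin at the centre of its underside. Three jaws 22 mm wide at 0, 120 and 240 degrees from its x: flat seats 62 mm above the origin, 20 to 41 mm from the axis, then steps 12 mm higher out to 72 mm. The stack lies on the seats inside the steps.
- chuck_seat (a point): On the chuck's axis at the height of the jaw seats, where the centre of the stack's underside belongs. Below it is a bore 44 mm in diameter with its floor 16 mm below this point; the key's foot goes into it and the key can stand on the floor.
- hammer: Bystander: hammer, lying.
- spanner: Bystander: spanner, lying.
- flange: Bystander: plain steel ring 90 mm in diameter, 10 mm thick, lying.
- washer_disc: Bystander: single loose disc 68 mm in diameter, 8 mm thick, with a round 24 mm hole; not part of the stack.
- steel_cup: Bystander: steel cup 72 mm in diameter, 45 mm high.
- angle_iron: Bystander: offcut of angle iron 50 x 90 x 50 mm.
- spray_can: Bystander: grey can 60 mm in diameter, 130 mm high, standing.
Mind the look-alikes: they are no part of the job. Of the things that look like the key, the largest one is meant.

How it is judged:
By the outcome, as a careful person would: the job done as asked, in the order asked, and still so for the second after the job is handed in, with the robot touching nothing.
It also fails if it takes over 72 s, if anything falls off the work surface, if the arm or the gripper's body presses on something with over 40 N, if the wrist force passes 120 N, or if a joint passes its speed limit or range.

## Working session

There is one attempt and no reset: what is moved stays moved. The work goes in short steps, Python scripts to look and compute and a shell command to move; the robot and the scene stay as the last step left them, time stands still between calls to the robot, and variables do not carry over. Pictures are saved under pics/ and viewed, at most 10 in all, crops included, and the job is handed in when it is done.

```bash
ls; mkdir -p pics
cat > h.py <<'E'
import numpy as np, cv2
from station import sense, vision, order
def snap(n,save=None):
    s=sense(); d=vision.snapshot(n)
    if 'mount' in d:
        from scipy.spatial.transform import Rotation as R
        T=np.eye(4);T[:3,:3]=R.from_quat(s['tool_rot']).as_matrix();T[:3,3]=s['tcp_pos'];d['pose']=T@d['mount']
    if save: cv2.imwrite('pics/'+save,d['image'])
    return d
def cloud(d):
    z=d['range_z'];K=d['mtx'];v,u=np.mgrid[:z.shape[0],:z.shape[1]]
    P=np.stack([(u-K[0,2])/K[0,0]*z,(v-K[1,2])/K[1,1]*z,z],-1)
    P=P@d['pose'][:3,:3].T+d['pose'][:3,3];P[z<=0]=np.nan
    return P
E
python3 - <<'E'
from h import *
d=snap('top','top.png');e=snap('scene','scene.png')
np.savez('top.npz',**d);np.savez('scene.npz',**e)
print(d['pose'],d['mtx'],e['pose']);print(sense())
E
```

```text
pics
[[-0.02460521 -0.99536185  0.09300195  0.45062738]
 [-0.99958225  0.02308466 -0.01739036  0.03115475]
 [ 0.01516278 -0.09339099 -0.99551404  1.30974062]
 [ 0.          0.          0.          1.        ]] [[515.49685957   0.         266.45496698]
 [  0.         515.49685957 205.43596825]
 [  0.           0.           1.        ]] [[-0.82399887  0.34127342 -0.45228123  1.06513406]
 [ 0.56649169  0.51120708 -0.64633929  0.73503328]
 [ 0.01063094 -0.78879641 -0.61456262  0.75736406]
 [ 0.          0.          0.          1.        ]]
{'t': 0.1, 'q': array([ 1.14451512e+00,  5.28392817e-01,  1.43377410e+00, -2.97097527e-06,
        1.18142279e+00, -1.78520673e-01]), 'qd': array([-0.00045966, -0.00347714, -0.00191883, -0.00095088, -0.00050344,
       -0.00036538]), 'tau': array([ 7.41456893e-05, -4.43303132e+01, -1.78586268e+01, -2.14876322e-04,
        3.88804619e-03, -2.26092629e-05]), 'tcp_pos': array([0.1529965 , 0.60534823, 0.24741942]), 'tool_rot': array([ 1.23563036e-01,  9.92336223e-01, -9.53624785e-04, -2.96062240e-04]), 'force': array([ 0.89519048, -0.05259565,  0.12177167]), 'ft_torque': array([-0.01122729,  0.00319632,  0.03384402]), 'gripper_force': 0.0, 'finger_gap': 0.9991075596974948}
```

View pics/top.png

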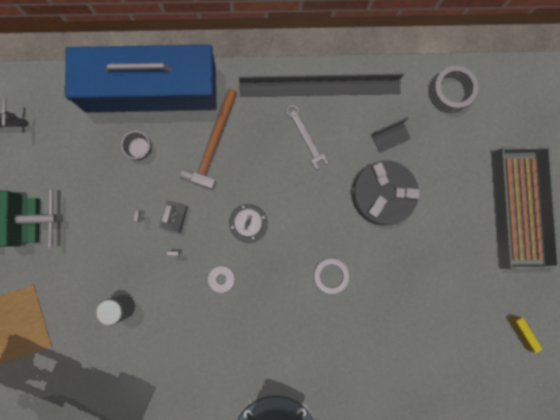

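View pics/scene.png

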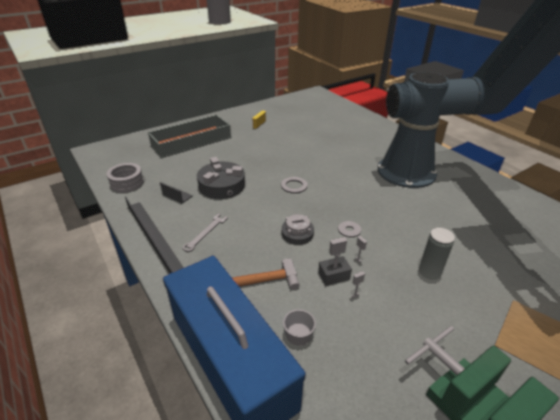

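The top view shows the stand at about (173,217) with the key handle at (167,213), the nest at (248,223), the chuck at (386,193), and small decoy keys at (138,215) and (173,253). Next I'll measure them with depth.

Run:
```python
from h import *
d=dict(np.load('top.npz'));P=cloud(d)
def reg(name,u0,u1,v0,v1,zl,zh):
    Q=P[v0:v1,u0:u1].reshape(-1,3);Q=Q[(Q[:,2]>zl)&(Q[:,2]<zh)]
    r=cv2.minAreaRect((Q[:,:2]*1000).astype(np.float32)); print(name,len(Q),Q.mean(0).round(4),'med z',np.median(Q[:,2]).round(4),r)
reg('key',155,190,195,235,.09,.2)
reg('stand',155,195,195,240,.03,.047)
reg('nest pins',225,275,200,245,.038,.06)
reg('nest all',225,275,200,245,.015,.06)
reg('chuck steps',345,425,155,230,.068,.09)
reg('chuck all',345,425,155,230,.02,.09)
a=cv2.resize(d['image'][190:245,150:280],None,fx=6,fy=6,interpolation=cv2.INTER_CUBIC)
b=cv2.resize(d['image'][155:230,345:430],None,fx=3,fy=3,interpolation=cv2.INTER_CUBIC)
c=np.zeros((600,780,3),np.uint8);c[:330]=a;c[340:340+225,:255]=b;
e=np.load('scene.npz')['image'][195:305,270:380];c[340:590,300:550]=cv2.resize(e,(250,250),interpolation=cv2.INTER_CUBIC)
cv2.imwrite('pics/c1.png',c)
```

```text
key 153 [0.5474 0.2394 0.1203] med z 0.125 ((548.0458374023438, 241.23609924316406), (14.699461936950684, 39.72162628173828), 74.07634735107422)
stand 398 [0.5455 0.2363 0.0402] med z 0.0402 ((548.1802978515625, 241.57008361816406), (51.53743362426758, 69.88259887695312), 74.65180206298828)
nest pins 550 [0.529  0.0556 0.0477] med z 0.0478 ((528.8009643554688, 56.43352508544922), (67.53123474121094, 66.65968322753906), 59.250736236572266)
nest all 1098 [0.5283 0.056  0.0363] med z 0.039 ((529.37255859375, 57.105873107910156), (92.61981201171875, 92.91675567626953), 88.48329162597656)
chuck steps 371 [ 0.5948 -0.2881  0.0739] med z 0.0739 ((593.1802368164062, -302.25164794921875), (117.47152709960938, 132.58123779296875), 83.37086486816406)
chuck all 3355 [ 0.5933 -0.2851  0.0525] med z 0.0502 ((595.3839111328125, -288.55609130859375), (158.4280548095703, 159.46722412109375), 42.617034912109375)
```

View pics/c1.png

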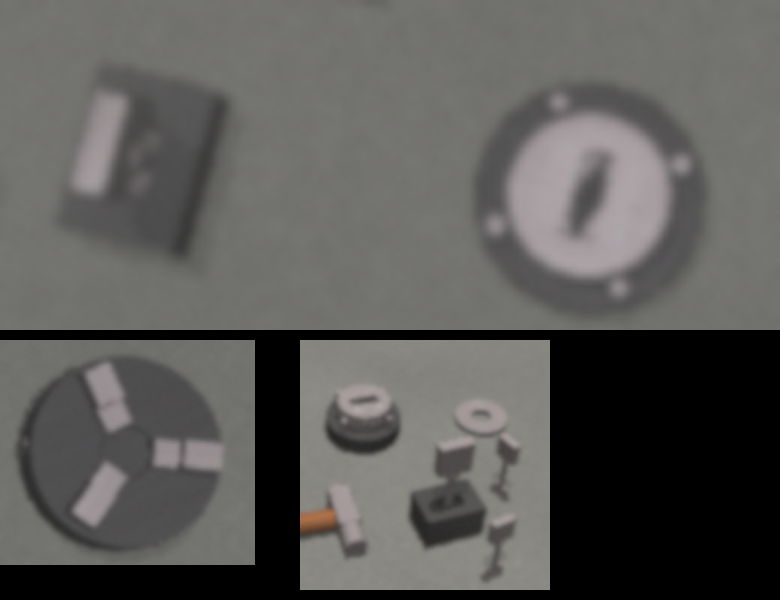

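```bash
python3 -m crank '[{"dp":[0.94,-0.87,0],"angular":[0,0,0]},{"dp":[0.94,-0.87,0],"angular":[0,0,0]},{"dp":[0.94,-0.87,0],"angular":[0,0,0]},{"dp":[0.94,-0.87,0],"angular":[0,0,0]},{"dp":[0.94,-0.87,0],"angular":[0,0,0]},{"dp":[0.94,-0.87,0],"angular":[0,0,0]},{"dp":[0.94,-0.87,0],"angular":[0,0,0]},{"dp":[0.94,-0.87,0],"angular":[0,0,0]},{"dp":[0.94,-0.87,0],"angular":[0,0,0]},{"dp":[0.94,-0.87,0],"angular":[0,0,0]},{"dp":[0.94,-0.87,0],"angular":[0,0,0]},{"dp":[0.94,-0.87,0],"angular":[0,0,0]},{"dp":[0.94,-0.87,0],"angular":[0,0,0]},{"dp":[0.94,-0.83,0],"angular":[0,0,-1.3]},{"dp":[0,0,0],"angular":[0,0,0]},{"dp":[0,0,0],"angular":[0,0,0]}]' 0.5 20
python3 - <<'E'
from h import *
d=snap('wrist','w1.png');P=cloud(d);print(sense()['tcp_pos'],d['mount'].round(3))
for n,l,h in(('key',.1,.14),('stand',.034,.045)):
    Q=P.reshape(-1,3);Q=Q[(Q[:,2]>l)&(Q[:,2]<h)&(np.hypot(Q[:,0]-.548,Q[:,1]-.241)<.055)]
    if len(Q): print(n,len(Q),np.median(Q[:,2]),cv2.minAreaRect((Q[:,:2]*1000).astype(np.float32)))
E
```

```text
t: 1.7
tcp_pos: [0.5481, 0.2409, 0.2476]
tool_rot: [0.136, 0.991, -0.0, -0.001]
force: [-0.4, 0.4, -0.1]
finger_gap: 0.5
gripper_force: 0.0
[0.54728919 0.24162053 0.24768605] [[ 0.001 -0.961 -0.276  0.07 ]
 [ 1.     0.001 -0.002 -0.   ]
 [ 0.002 -0.276  0.961 -0.125]
 [ 0.     0.     0.     1.   ]]
key 1171 0.1252630522693113 ((548.9595947265625, 239.17105102539062), (14.020427703857422, 39.82539367675781), 74.08421325683594)
stand 2987 0.03949551452399641 ((549.3685302734375, 238.90591430664062), (50.011348724365234, 70.2624740600586), 74.27722930908203)
```

View pics/w1.png

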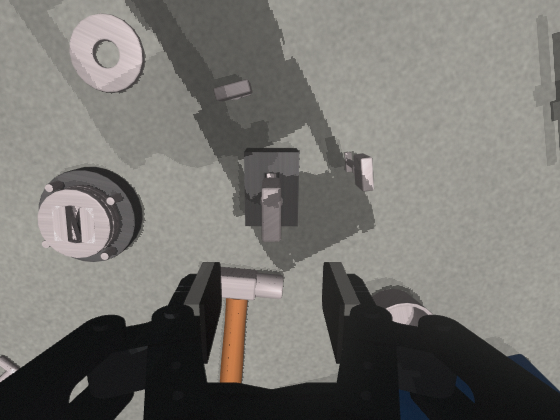

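The wrist view shows the key handle at (271,210) under the fingers, with the stand behind it and the hammer clear. The nest is at (75,222). The key measures (0.549, 0.2395), with yaw about -16°. I'm descending to grip it.

```bash
python3 -m crank '[{"dp":[0.01,-0.03,-0.8],"angular":[0,0,0]},{"dp":[0,0,-0.8],"angular":[0,0,0]},{"dp":[0,0,-0.8],"angular":[0,0,0]},{"dp":[0,0,-0.8],"angular":[0,0,0]},{"dp":[0,0,-0.8],"angular":[0,0,0]},{"dp":[0,0,-0.5],"angular":[0,0,0]},{"dp":[0,0,-0.32],"angular":[0,0,0]},{"dp":[0,0,0],"angular":[0,0,0]},{"dp":[0,0,0],"angular":[0,0,0]}]' 0.5 60
python3 -m crank '[{"dp":[0,0,0],"angular":[0,0,0]},{"dp":[0,0,0],"angular":[0,0,0]},{"dp":[0,0,0],"angular":[0,0,0]},{"dp":[0,0,0],"angular":[0,0,0]},{"dp":[0,0,0],"angular":[0,0,0]},{"dp":[0,0,0],"angular":[0,0,0]}]' 1 60
```

```text
t: 2.65
tcp_pos: [0.5483, 0.2415, 0.1042]
tool_rot: [0.134, 0.991, 0.0, 0.0]
force: [0.1, 0.2, -0.2]
finger_gap: 0.501
gripper_force: 0.0
t: 3.25
tcp_pos: [0.549, 0.2408, 0.1048]
tool_rot: [0.135, 0.991, 0.0, 0.001]
force: [-1.5, -1.0, 6.1]
finger_gap: 0.152
gripper_force: 59.1
```

```bash
python3 -m crank '[{"dp":[0,0,0.4],"angular":[0,0,0]},{"dp":[0,0,0.6],"angular":[0,0,0]},{"dp":[0,0,0.7],"angular":[0,0,0]},{"dp":[0,0,0.7],"angular":[0,0,0]},{"dp":[0,0,0.7],"angular":[0,0,0]},{"dp":[0.2,-0.8,0],"angular":[0,0,0]},{"dp":[0.2,-0.9,0],"angular":[0,0,0]},{"dp":[0.2,-0.9,0],"angular":[0,0,0]},{"dp":[0.2,-0.9,0],"angular":[0,0,0]},{"dp":[0.2,-0.9,0],"angular":[0,0,-2]},{"dp":[0.2,-0.9,0],"angular":[0,0,-2]},{"dp":[0.13,-0.9,0],"angular":[0,0,0]},{"dp":[0,-0.4,0],"angular":[0,0,0]},{"dp":[0,0,0],"angular":[0,0,0]},{"dp":[0,0,0],"angular":[0,0,0]}]' 1 60
python3 - <<'E'
from h import *
d=snap('wrist');P=cloud(d);s=sense();print(s['tcp_pos'],s['force'])
Q=P.reshape(-1,3);r=np.hypot(Q[:,0]-.529,Q[:,1]-.0565)
for n,l,h,rr in(('discs',.044,.052,.06),('pot',.015,.052,.06),('pins',.039,.0435,.06)):
    A=Q[(Q[:,2]>l)&(Q[:,2]<h)&(r<rr)]
    print(n,len(A),np.median(A[:,2]),cv2.minEnclosingCircle((A[:,:2]*1000).astype(np.float32)))
np.savez('w2.npz',**d)
# rectified top view of disc at z=.048 , 0.1mm*... 
K=d['mtx'];T=np.linalg.inv(d['pose'])
g=np.linspace(-.05,.05,600)
def rect(z):
    X=np.zeros((600,600,3));X[...,0]=.529-g[:,None];X[...,1]=.0565-g[None,:];X[...,2]=z
    C=X@T[:3,:3].T+T[:3,3]
    return cv2.remap(d['image'],(C[...,0]/C[...,2]*K[0,0]+K[0,2]).astype(np.float32),(C[...,1]/C[...,2]*K[1,1]+K[1,2]).astype(np.float32),cv2.INTER_CUBIC)
a=rect(.048)
print('cam',d['pose'][:3,3])
cv2.imwrite('pics/w2.png',a)
M=(Q[:,2]<.046)&(r<.018);A=Q[M];print(len(A),np.histogram(A[:,2],bins=[-.01,.008,.02,.028,.036,.044,.046]))
E
```

```text
t: 4.75
tcp_pos: [0.5877, 0.0435, 0.1967]
tool_rot: [0.169, 0.986, 0.0, -0.0]
force: [0.2, -0.0, -2.0]
finger_gap: 0.159
gripper_force: 58.5
[0.58768065 0.04396833 0.19667357] [-0.14320111  0.25384115 -1.87810409]
discs 5976 0.047453115887702846 ((529.8178100585938, 53.411861419677734), 33.88731002807617)
pot 11131 0.04631555475296223 ((530.2504272460938, 53.55164337158203), 47.93559265136719)
pins 461 0.041183103942258215 ((530.3463134765625, 53.614410400390625), 43.78201675415039)
cam [0.52181461 0.06636998 0.32185843]
782 (array([451,   0,   5, 171, 122,  33]), array([-0.01 ,  0.008,  0.02 ,  0.028,  0.036,  0.044,  0.046]))
```

View pics/w2.png

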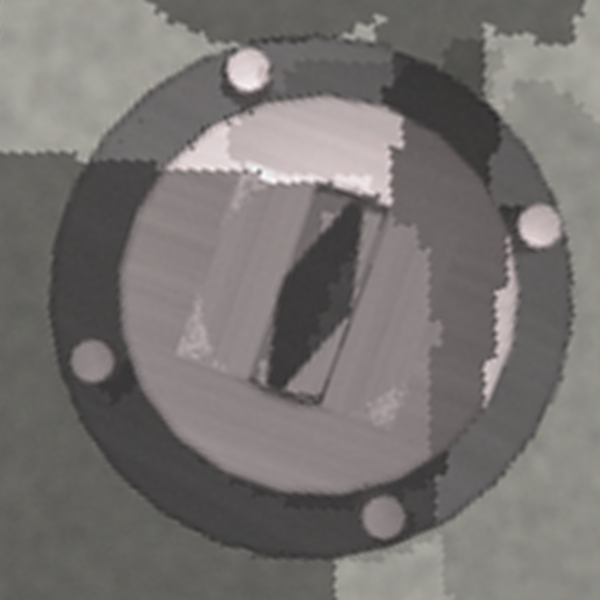

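The rectified view shows the top slot at -18.6°, centred at (319,294). Two lower slot edges show through it, at about -39° and -7°. I'll work out from depth which disc each belongs to, and where the held key sits.

Run:
```python
from h import *
from scipy.spatial.transform import Rotation as R
d=dict(np.load('w2.npz'));P=cloud(d);Q=P.reshape(-1,3)
x=-(Q[:,0]-.529)/.1*600+300;y=-(Q[:,1]-.0565)/.1*600+300
m=(Q[:,2]<.0455)&(Q[:,2]>-.02)&(np.hypot(Q[:,0]-.530,Q[:,1]-.0533)<.0175)
G=np.full((18,14),' ')
for X,Y,Z in zip(x[m],y[m],Q[m,2]):
    i=int((X-180)/13);j=int((Y-230)/13)
    if 0<=i<18 and 0<=j<14: G[i,j]='0' if Z<.02 else '3' if Z<.036 else '2'
print('\n'.join(''.join(r) for r in G))
# key handle in tool frame
H=Q[(Q[:,2]>.205)&(Q[:,2]<.235)];
Tm=d['pose']@np.linalg.inv(d['mount']);Ti=np.linalg.inv(Tm)
L=H@Ti[:3,:3].T+Ti[:3,3]
L=L[(abs(L[:,1])<.012)&(abs(L[:,0])<.03)]
print(len(L),L.min(0),L.max(0),cv2.minAreaRect((L[:,:2]*1000).astype(np.float32)),np.median(L[:,2]))
H=Q[(Q[:,2]>.09)&(Q[:,2]<.2)];L=H@Ti[:3,:3].T+Ti[:3,3];L=L[(abs(L[:,1])<.02)&(abs(L[:,0])<.03)]
for a in np.arange(.0,.1,.01):
    k=(L[:,2]>a)&(L[:,2]<a+.01)
    if k.any(): print(round(a,2),k.sum(),L[k].min(0).round(4),L[k].max(0).round(4))
```

```text
333     
      33332   
      3330222 
     33300222 
     3300022  
     3300022  
    3000032   
    0000022   
    0000022   
   00000020   
   2000003    
  22000033    
  22000032    
  2000032     
 22000032     
  200033      
   00333      
              
7422 [-0.02117155 -0.01199534 -0.03830795] [ 0.01973701  0.01199724 -0.00829714] ((-0.4165687561035156, -1.0988693237304688), (40.82371520996094, 24.010068893432617), 5.254395484924316) -0.020487982745567235
0.0 966 [ 0.0061 -0.02    0.    ] [0.0197 0.0196 0.01  ]
0.01 387 [ 0.0061 -0.0181  0.01  ] [0.0196 0.0185 0.0199]
0.02 3 [ 0.0187 -0.0046  0.0201] [0.0188 0.0042 0.0203]
0.06 34 [ 0.002  -0.0044  0.0646] [0.0039 0.0023 0.07  ]
0.07 81 [ 0.0009 -0.0051  0.0704] [0.0041 0.0031 0.08  ]
0.08 316 [ 0.0005 -0.0054  0.0803] [0.0135 0.0032 0.0898]
0.09 30 [ 0.0127 -0.0054  0.0903] [0.0136 0.0032 0.0952]
```

Depth puts the middle disc's slot at about -7° and the lowest at about -39°. The held foot is within 1 mm of the tool axis. I'm going over the slot and down to just above the face.

```bash
python3 -m crank '[{"dp":[-0.5,0.1,0],"angular":[0,0,0.9]},{"dp":[-0.6,0.1,0],"angular":[0,0,0]},{"dp":[-0.6,0.1,-0.2],"angular":[0,0,0]},{"dp":[-0.22,0.05,-0.5],"angular":[0,0,0]},{"dp":[0,0,-0.5],"angular":[0,0,0]},{"dp":[0,0,-0.4],"angular":[0,0,0]},{"dp":[0,0,0],"angular":[0,0,0]},{"dp":[0,0,0],"angular":[0,0,0]}]' 1 60
python3 - <<'E'
from h import *
d=snap('wrist','w3.png');s=sense();print(s['tcp_pos'],s['force'])
a=d['image'][120:400,150:430];cv2.imwrite('pics/w3c.png',cv2.resize(a,(590,590),interpolation=cv2.INTER_CUBIC))
E
```

```text
t: 5.6
tcp_pos: [0.5309, 0.0538, 0.1487]
tool_rot: [0.161, 0.987, 0.0, -0.0]
force: [0.6, -0.6, -2.4]
finger_gap: 0.154
gripper_force: 58.6
[0.53125013 0.05362151 0.14904742] [ 0.13309106  0.07523404 -1.07792601]
```

View pics/w3c.png

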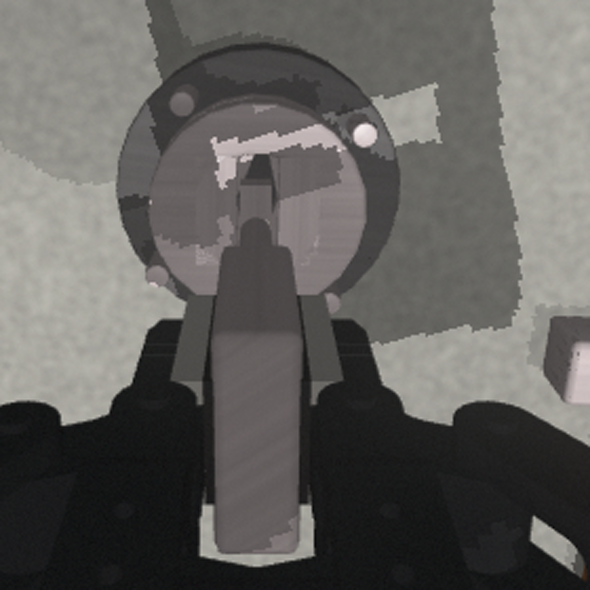

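The crop shows the foot at (256,185) centred over the top slot, which spans columns 238 to 277. I'm descending into it.

```bash
python3 -m crank '[{"dp":[-0.02,0.02,-0.1],"angular":[0,0,0]},{"dp":[0,0,-0.1],"angular":[0,0,0]},{"dp":[0,0,-0.1],"angular":[0,0,0]},{"dp":[0,0,0],"angular":[0,0,0]}]' ; python3 -m crank '[{"dp":[0,0,-0.05],"angular":[0,0,0]},{"dp":[0,0,-0.05],"angular":[0,0,0]},{"dp":[0,0,0],"angular":[0,0,0]}]'
```

```text
t: 6.05
tcp_pos: [0.5298, 0.0538, 0.1394]
tool_rot: [0.162, 0.987, -0.0, -0.0]
force: [0.9, -0.4, -0.8]
finger_gap: 0.159
gripper_force: 58.6
t: 6.35
tcp_pos: [0.5299, 0.0539, 0.1365]
tool_rot: [0.162, 0.987, -0.0, -0.0]
force: [-0.2, -0.5, -1.4]
finger_gap: 0.158
gripper_force: 58.6
```

```bash
python3 -m crank '[{"dp":[0,0,0],"angular":[0,0,4]},{"dp":[0,0,0],"angular":[0,0,4]},{"dp":[0,0,0],"angular":[0,0,4]},{"dp":[0,0,0],"angular":[0,0,0]}]' ; python3 -m crank '[{"dp":[0,0,-0.04],"angular":[0,0,0]},{"dp":[0,0,-0.04],"angular":[0,0,0]},{"dp":[0,0,-0.03],"angular":[0,0,0]},{"dp":[0,0,0],"angular":[0,0,0]}]'
```

```text
t: 6.75
tcp_pos: [0.53, 0.0539, 0.1367]
tool_rot: [0.058, 0.998, 0.0, -0.0]
force: [-0.3, 1.1, -1.7]
finger_gap: 0.154
gripper_force: 58.5
t: 7.15
tcp_pos: [0.53, 0.0539, 0.1333]
tool_rot: [0.058, 0.998, 0.0, -0.0]
force: [-0.1, -0.3, -2.3]
finger_gap: 0.153
gripper_force: 58.5
```

```bash
python3 -m crank '[{"dp":[0,0,-0.04],"angular":[0,0,0]},{"dp":[0,0,-0.04],"angular":[0,0,0]},{"dp":[0,0,0],"angular":[0,0,0]}]' ; python3 -m crank '[{"dp":[0,0,-0.03],"angular":[0,0,0]},{"dp":[0,0,-0.03],"angular":[0,0,0]},{"dp":[0,0,0],"angular":[0,0,0]}]'
```

```text
t: 7.45
tcp_pos: [0.53, 0.0539, 0.1308]
tool_rot: [0.058, 0.998, 0.0, -0.0]
force: [0.3, -0.0, -2.0]
finger_gap: 0.158
gripper_force: 58.5
t: 7.75
tcp_pos: [0.53, 0.0539, 0.1291]
tool_rot: [0.058, 0.998, -0.0, -0.0]
force: [0.3, -0.9, -2.0]
finger_gap: 0.159
gripper_force: 58.5
```

```bash
python3 -m crank '[{"dp":[0,0,0],"angular":[0,0,-6]},{"dp":[0,0,0],"angular":[0,0,-6]},{"dp":[0,0,0],"angular":[0,0,-6]},{"dp":[0,0,0],"angular":[0,0,-6]},{"dp":[0,0,0],"angular":[0,0,-6]},{"dp":[0,0,0],"angular":[0,0,-2]},{"dp":[0,0,0],"angular":[0,0,0]}]' ; python3 -m crank '[{"dp":[0,0,-0.04],"angular":[0,0,0]},{"dp":[0,0,-0.04],"angular":[0,0,0]},{"dp":[0,0,-0.03],"angular":[0,0,0]},{"dp":[0,0,0],"angular":[0,0,0]}]'
```

```text
t: 8.45
tcp_pos: [0.53, 0.0539, 0.1292]
tool_rot: [0.33, 0.944, -0.0, -0.0]
force: [0.8, -0.0, -1.6]
finger_gap: 0.157
gripper_force: 58.6
t: 8.85
tcp_pos: [0.5301, 0.0538, 0.1258]
tool_rot: [0.33, 0.944, -0.0, -0.0]
force: [-0.4, 0.1, -2.0]
finger_gap: 0.155
gripper_force: 58.7
```

```bash
python3 -m crank '[{"dp":[0,0,-0.04],"angular":[0,0,0]},{"dp":[0,0,-0.04],"angular":[0,0,0]},{"dp":[0,0,-0.04],"angular":[0,0,0]},{"dp":[0,0,0],"angular":[0,0,0]}]' ; python3 -m crank '[{"dp":[0,0,-0.04],"angular":[0,0,0]},{"dp":[0,0,-0.04],"angular":[0,0,0]},{"dp":[0,0,0],"angular":[0,0,0]}]'
```

```text
t: 9.25
tcp_pos: [0.53, 0.0539, 0.122]
tool_rot: [0.331, 0.944, -0.0, -0.0]
force: [-0.1, -0.9, -2.6]
finger_gap: 0.156
gripper_force: 58.7
t: 9.55
tcp_pos: [0.5299, 0.054, 0.1196]
tool_rot: [0.331, 0.944, -0.0, -0.0]
force: [-0.1, -1.2, -1.7]
finger_gap: 0.155
gripper_force: 58.7
```

```bash
python3 -m crank '[{"dp":[0,0,-0.05],"angular":[0,0,0]},{"dp":[0,0,-0.05],"angular":[0,0,0]},{"dp":[0,0,-0.05],"angular":[0,0,0]},{"dp":[0,0,0],"angular":[0,0,0]}]' ; python3 -m crank '[{"dp":[0,0,-0.05],"angular":[0,0,0]},{"dp":[0,0,-0.05],"angular":[0,0,0]},{"dp":[0,0,-0.05],"angular":[0,0,0]},{"dp":[0,0,-0.05],"angular":[0,0,0]},{"dp":[0,0,-0.05],"angular":[0,0,0]},{"dp":[0,0,-0.05],"angular":[0,0,0]},{"dp":[0,0,0],"angular":[0,0,0]}]'
```

```text
t: 9.95
tcp_pos: [0.5299, 0.0539, 0.1152]
tool_rot: [0.331, 0.944, -0.0, -0.0]
force: [1.1, 1.0, -1.5]
finger_gap: 0.156
gripper_force: 58.7
t: 10.65
tcp_pos: [0.5299, 0.0539, 0.1061]
tool_rot: [0.331, 0.944, -0.0, -0.0]
force: [0.2, 0.7, -1.7]
finger_gap: 0.156
gripper_force: 58.7
```

```bash
python3 -m crank '[{"dp":[0,0,0],"angular":[0,0,-7.5]},{"dp":[0,0,0],"angular":[0,0,-7.5]},{"dp":[0,0,0],"angular":[0,0,-7.5]},{"dp":[0,0,0],"angular":[0,0,-7.5]},{"dp":[0,0,0],"angular":[0,0,-7.5]},{"dp":[0,0,0],"angular":[0,0,-7.5]},{"dp":[0,0,0],"angular":[0,0,-7.5]},{"dp":[0,0,0],"angular":[0,0,-7.5]},{"dp":[0,0,0],"angular":[0,0,-7.5]},{"dp":[0,0,0],"angular":[0,0,-7.5]},{"dp":[0,0,0],"angular":[0,0,-7.5]},{"dp":[0,0,0],"angular":[0,0,-7.5]},{"dp":[0,0,0],"angular":[0,0,0]}]' ; python3 -m crank '[{"dp":[0,0,0.06],"angular":[0,0,0]},{"dp":[0,0,0.06],"angular":[0,0,0]},{"dp":[0,0,0.06],"angular":[0,0,0]},{"dp":[0,0,0.06],"angular":[0,0,0]},{"dp":[0,0,0.04],"angular":[0,0,0]},{"dp":[0,0,0.04],"angular":[0,0,0]},{"dp":[0,0,0],"angular":[0,0,0]},{"dp":[0,0,0],"angular":[0,0,0]}]' - 80
python3 -c "
from h import *
s=sense();print(s['force'],s['ft_torque'],s['q'])"
```

```text
t: 11.95
tcp_pos: [0.5301, 0.0539, 0.1065]
tool_rot: [0.901, 0.434, 0.0, 0.0]
force: [-0.3, 0.0, -1.4]
finger_gap: 0.154
gripper_force: 58.6
t: 12.75
tcp_pos: [0.5299, 0.0539, 0.1159]
tool_rot: [0.901, 0.434, -0.0, -0.0]
force: [0.2, -0.6, -7.3]
finger_gap: 0.154
gripper_force: 79.3
[ 0.2112299  -0.60622581 -7.27711992] [-0.03427006  0.09004302 -0.04639004] [-1.08549448e-01  6.04030614e-01  1.77769618e+00  1.27590560e-05
  7.60150435e-01  5.65016513e-01]
```

The stack is caught: the force rose by 5.6 N, about 0.56 kg. I'm lifting it clear and checking.

```bash
python3 -m crank '[{"dp":[0,0,0.1],"angular":[0,0,0]},{"dp":[0,0,0.2],"angular":[0,0,0]},{"dp":[0,0,0.3],"angular":[0,0,0]},{"dp":[0,0,0.4],"angular":[0,0,0]},{"dp":[0,0,0.4],"angular":[0,0,0]},{"dp":[0,0,0.4],"angular":[0,0,0]},{"dp":[0,0,0.3],"angular":[0,0,0]},{"dp":[0,0,0.3],"angular":[0,0,0]},{"dp":[0,0,0.2],"angular":[0,0,0]},{"dp":[0,0,0.1],"angular":[0,0,0]},{"dp":[0,0,0],"angular":[0,0,0]},{"dp":[0,0,0],"angular":[0,0,0]}]' - 80
python3 - <<'E'
from h import *
d=snap('wrist');e=snap('scene')
c=np.zeros((420,800,3),np.uint8);c[:,:420]=d['image'][:,70:490];c[:380,420:]=cv2.resize(e['image'][150:270,240:360],(380,380),interpolation=cv2.INTER_CUBIC)
cv2.imwrite('pics/lift.png',c)
P=cloud(d).reshape(-1,3);t=sense()['tcp_pos']
A=P[(P[:,2]>t[2]-.075)&(P[:,2]<t[2]-.053)&(np.hypot(P[:,0]-t[0],P[:,1]-t[1])<.04)]
r=np.hypot(A[:,0]-t[0],A[:,1]-t[1]);B=A[r>.012]
w,_,_,_=np.linalg.lstsq(np.c_[B[:,:2]-t[:2],np.ones(len(B))],B[:,2],rcond=None);print(t,len(B),w,cv2.minEnclosingCircle((B[:,:2]*1000).astype(np.float32)))
E
```

```text
t: 13.95
tcp_pos: [0.5297, 0.0539, 0.1966]
tool_rot: [0.901, 0.434, -0.0, -0.0]
force: [-0.4, 0.6, -7.5]
finger_gap: 0.152
gripper_force: 79.4
[0.52965287 0.05393469 0.19644865] 7084 [-0.02404826 -0.01712087  0.13273291] ((529.2243041992188, 53.113426208496094), 34.2550048828125)
```

View pics/lift.png

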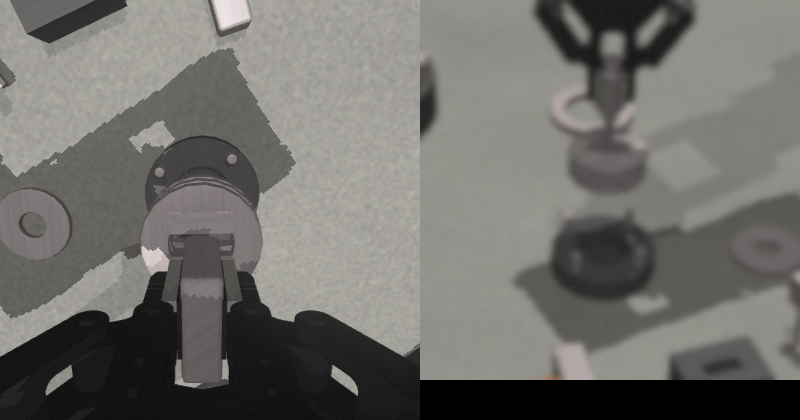

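All three discs hang level and centred under the key at (202,235), and the nest is empty. Now I'll carry the stack past the chuck to a spot where the wrist camera can see it.

```bash
python3 -m crank '[{"dp":[0.02,-0.2,0],"angular":[0,0,0]},{"dp":[0.03,-0.4,0],"angular":[0,0,0]},{"dp":[0.05,-0.6,0],"angular":[0,0,0]},{"dp":[0.05,-0.8,0],"angular":[0,0,0]},{"dp":[0.05,-0.9,0],"angular":[0,0,0]},{"dp":[0.05,-0.95,0],"angular":[0,0,0]},{"dp":[0.05,-0.95,0],"angular":[0,0,0]},{"dp":[0.05,-0.95,0],"angular":[0,0,0]},{"dp":[0.05,-0.95,0],"angular":[0,0,0]},{"dp":[0.05,-0.95,0],"angular":[0,0,0]},{"dp":[0.05,-0.95,0],"angular":[0,0,0]},{"dp":[0.05,-0.95,0],"angular":[0,0,0]},{"dp":[0.05,-0.95,0],"angular":[0,0,0]},{"dp":[0.05,-0.9,0],"angular":[0,0,0]},{"dp":[0.05,-0.7,0],"angular":[0,0,0]},{"dp":[0.03,-0.5,0],"angular":[0,0,0]},{"dp":[0.02,-0.3,0],"angular":[0,0,0]},{"dp":[0,-0.1,0],"angular":[0,0,0]},{"dp":[0,0,0],"angular":[0,0,0]},{"dp":[0,0,0],"angular":[0,0,0]}]' - 80
python3 - <<'E'
from h import *
from scipy.optimize import least_squares
d=snap('wrist','w5.png');P=cloud(d).reshape(-1,3);t=sense()['tcp_pos'];print(t)
r=np.hypot(P[:,0]-.595,P[:,1]+.2885)
for n,l,h in(('body',.044,.056),('steps',.07,.078),('seats',.058,.066)):
    A=P[(P[:,2]>l)&(P[:,2]<h)&(r<.1)];print(n,len(A),np.median(A[:,2]),cv2.minEnclosingCircle((A[:,:2]*1000).astype(np.float32)))
    if n=='body':
        H=cv2.convexHull((A[:,:2]*1000).astype(np.float32))[:,0]
        f=least_squares(lambda p:np.hypot(*(H-p[:2]).T)-p[2],[595,-288,80],loss='soft_l1');print(f.x,np.abs(f.fun).round(1))
K=d['mtx'];T=np.linalg.inv(d['pose']);g=np.linspace(-.1,.1,600)
X=np.zeros((600,600,3));X[...,0]=.595-g[:,None];X[...,1]=-.2885-g[None,:];X[...,2]=.062
C=X@T[:3,:3].T+T[:3,3]
a=cv2.remap(d['image'],(C[...,0]/C[...,2]*K[0,0]+K[0,2]).astype(np.float32),(C[...,1]/C[...,2]*K[1,1]+K[1,2]).astype(np.float32),cv2.INTER_CUBIC)
cv2.imwrite('pics/w5r.png',a)
E
```

```text
t: 16.05
tcp_pos: [0.5523, -0.3348, 0.1968]
tool_rot: [0.901, 0.434, -0.0, -0.001]
force: [-0.3, 0.4, -6.9]
finger_gap: 0.154
gripper_force: 79.3
[ 0.5524226  -0.33477657  0.19690585]
body 27414 0.049382194585083194 ((596.3759155273438, -291.5856018066406), 79.91739654541016)
[ 596.33128938 -291.57396168   79.47231393] [0.1 0.2 0.5 0.2 0.  0.  0.  0.2 0.3 0.4 0.1 0.4 0.1 0.2 0.1 0.1 0.  0.1
 0.1 0.2 0.  0.2 0.2 0.3 0.  0.  0.  0.1 0.  0.1 0.4 0.4 0.1 0.4 0.2 0.2
 0.3 0.2 0.3 0.4 0.  0.  0.1 0.3 0.4 0.2 0.1 0.2 0.3 0.2 0.1]
steps 4659 0.07350670565493111 ((596.488037109375, -291.6399841308594), 72.72172546386719)
seats 3152 0.06155259421541662 ((596.241943359375, -291.560791015625), 42.41312026977539)
```

View pics/w5r.png

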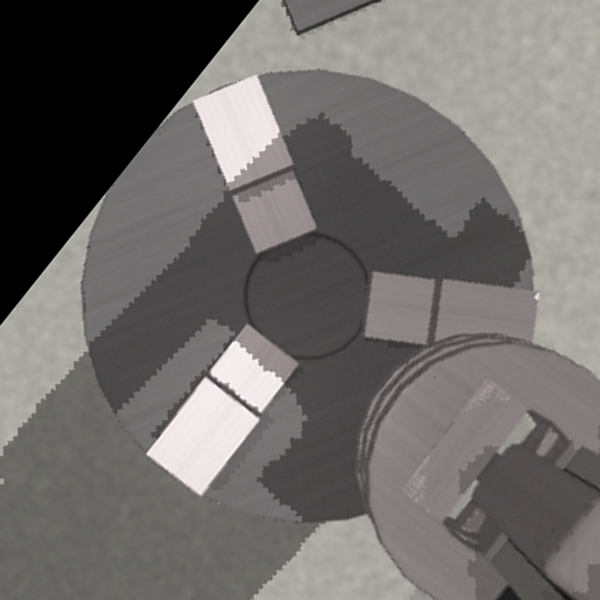

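The rectified view shows the bore centred at about (305,297), and the chuck centre fits at (0.5963, -0.2916). I'm moving above it and starting down.

```bash
python3 -m crank '[{"dp":[0.15,0.15,0],"angular":[0,0,0]},{"dp":[0.3,0.3,0],"angular":[0,0,0]},{"dp":[0.4,0.4,0],"angular":[0,0,0]},{"dp":[0.35,0.35,0],"angular":[0,0,0]},{"dp":[0.2,0.2,0],"angular":[0,0,0]},{"dp":[0.09,0.05,0],"angular":[0,0,0]},{"dp":[0,0,-0.1],"angular":[0,0,0]},{"dp":[0,0,-0.2],"angular":[0,0,0]},{"dp":[0,0,-0.25],"angular":[0,0,0]},{"dp":[0,0,-0.25],"angular":[0,0,0]},{"dp":[0,0,-0.15],"angular":[0,0,0]},{"dp":[0,0,-0.1],"angular":[0,0,0]},{"dp":[0,0,0],"angular":[0,0,0]},{"dp":[0,0,0],"angular":[0,0,0]}]' - 80
python3 - <<'E'
from h import *
d=snap('wrist','w6.png');P=cloud(d).reshape(-1,3);t=sense()['tcp_pos'];print(t,sense()['force'])
A=P[(P[:,2]>t[2]-.075)&(P[:,2]<t[2]-.053)&(np.hypot(P[:,0]-t[0],P[:,1]-t[1])<.045)]
print('stack',cv2.minEnclosingCircle((A[:,:2]*1000).astype(np.float32)))
r=np.hypot(P[:,0]-.595,P[:,1]+.2885);A=P[(P[:,2]>.044)&(P[:,2]<.056)&(r<.1)];print(cv2.minEnclosingCircle((A[:,:2]*1000).astype(np.float32)))
E
```

```text
t: 17.5
tcp_pos: [0.5974, -0.2927, 0.1656]
tool_rot: [0.901, 0.434, 0.0, 0.0]
force: [0.0, -0.2, -6.8]
finger_gap: 0.154
gripper_force: 79.3
[ 0.59749423 -0.29280453  0.1658409 ] [-0.43705525 -0.16325618 -7.48353441]
stack ((597.1858520507812, -293.3072509765625), 34.1170654296875)
((596.4352416992188, -291.59124755859375), 79.89240264892578)
```

```bash
python3 -m crank '[{"dp":[-0.02,0.05,-0.05],"angular":[0,0,0]},{"dp":[0,0,-0.1],"angular":[0,0,0]},{"dp":[0,0,-0.1],"angular":[0,0,0]},{"dp":[0,0,-0.1],"angular":[0,0,0]},{"dp":[0,0,-0.07],"angular":[0,0,0]},{"dp":[0,0,0],"angular":[0,0,0]}]'; python3 -m crank '[{"dp":[0,0,-0.04],"angular":[0,0,0]},{"dp":[0,0,-0.04],"angular":[0,0,0]},{"dp":[0,0,-0.04],"angular":[0,0,0]},{"dp":[0,0,0],"angular":[0,0,0]}]';  python3 -m crank '[{"dp":[0,0,-0.04],"angular":[0,0,0]},{"dp":[0,0,-0.04],"angular":[0,0,0]},{"dp":[0,0,0],"angular":[0,0,0]}]'
```

```text
t: 18.15
tcp_pos: [0.5964, -0.2909, 0.1523]
tool_rot: [0.901, 0.434, -0.0, -0.0]
force: [-0.2, 0.0, -6.7]
finger_gap: 0.154
gripper_force: 79.4
t: 18.55
tcp_pos: [0.5966, -0.2911, 0.1492]
tool_rot: [0.901, 0.434, -0.0, -0.0]
force: [-0.8, -0.4, -6.2]
finger_gap: 0.158
gripper_force: 79.4
t: 18.85
tcp_pos: [0.5973, -0.2916, 0.1479]
tool_rot: [0.901, 0.434, 0.001, 0.001]
force: [-0.1, -0.4, -1.8]
finger_gap: 0.155
gripper_force: 79.9
```

The stack is on the seats, with the force back to the key's weight alone. Next I'll lower the foot to the bore floor.

```bash
python3 -m crank '[{"dp":[0,0,-0.05],"angular":[0,0,0]},{"dp":[0,0,-0.05],"angular":[0,0,0]},{"dp":[0,0,-0.05],"angular":[0,0,0]},{"dp":[0,0,-0.03],"angular":[0,0,0]},{"dp":[0,0,0],"angular":[0,0,0]}]'; python3 -m crank '[{"dp":[0,0,-0.015],"angular":[0,0,0]},{"dp":[0,0,-0.015],"angular":[0,0,0]},{"dp":[0,0,0],"angular":[0,0,0]}]'
```

```text
t: 19.35
tcp_pos: [0.5965, -0.291, 0.1412]
tool_rot: [0.901, 0.434, -0.0, -0.0]
force: [-0.2, -0.4, -0.8]
finger_gap: 0.156
gripper_force: 79.9
t: 19.65
tcp_pos: [0.5967, -0.2911, 0.1409]
tool_rot: [0.901, 0.434, 0.0, 0.0]
force: [-0.5, 0.6, -0.0]
finger_gap: 0.152
gripper_force: 80.6
```

```bash
python3 -m crank '[{"dp":[0,0,-0.015],"angular":[0,0,0]},{"dp":[0,0,0],"angular":[0,0,0]},{"dp":[0,0,0],"angular":[0,0,0]}]' 1 20
```

```text
t: 19.95
tcp_pos: [0.5968, -0.2912, 0.1409]
tool_rot: [0.901, 0.434, 0.0, 0.0]
force: [-1.8, 1.0, 5.4]
finger_gap: 0.157
gripper_force: 81.1
```

Contact with the floor is confirmed at about 7 N. I'm easing off slightly and opening just enough.

```bash
python3 -m crank '[{"dp":[0,0,0.01],"angular":[0,0,0]},{"dp":[0,0,0],"angular":[0,0,0]},{"dp":[0,0,0],"angular":[0,0,0]},{"dp":[0,0,0],"angular":[0,0,0]},{"dp":[0,0,0],"angular":[0,0,0]}]' 0.65 20
python3 - <<'E'
from h import *
d=snap('wrist');e=snap('scene')
c=np.zeros((420,800,3),np.uint8);c[:,:420]=d['image'][:,70:490];c[:380,420:]=cv2.resize(e['image'][100:220,160:280],(380,380),interpolation=cv2.INTER_CUBIC)
cv2.imwrite('pics/rel.png',c)
E
```

```text
t: 20.45
tcp_pos: [0.5966, -0.2911, 0.1402]
tool_rot: [0.901, 0.434, -0.0, -0.0]
force: [-0.4, -0.2, 0.2]
finger_gap: 0.347
gripper_force: 0.0
```

View pics/rel.png

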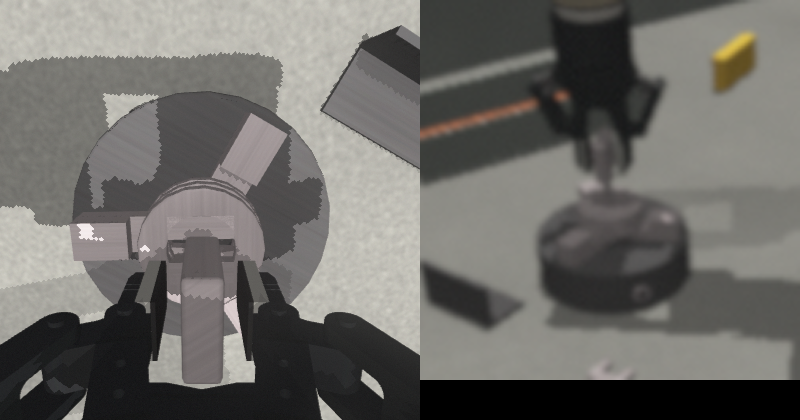

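The key stands upright at (202,300) between the open fingers, and the stack sits inside the jaws. I'm retreating straight up and checking.

```bash
python3 -m crank '[{"dp":[0,0,0.15],"angular":[0,0,0]},{"dp":[0,0,0.4],"angular":[0,0,0]},{"dp":[0,0,0.6],"angular":[0,0,0]},{"dp":[0,0,0.8],"angular":[0,0,0]},{"dp":[0,0,0.8],"angular":[0,0,0]},{"dp":[0,0,0.8],"angular":[0,0,0]},{"dp":[0,0,0.6],"angular":[0,0,0]},{"dp":[0,0,0.2],"angular":[0,0,0]},{"dp":[0,0,0],"angular":[0,0,0]},{"dp":[0,0,0],"angular":[0,0,0]}]' 0.65 20
python3 - <<'E'
from h import *
d=snap('wrist','fin.png');P=cloud(d).reshape(-1,3)
r=np.hypot(P[:,0]-.5965,P[:,1]+.2915)
for n,l,h,R in(('handle',.155,.17,.06),('disc top',.08,.092,.04),('chuck',.044,.056,.1)):
    A=P[(P[:,2]>l)&(P[:,2]<h)&(r<R)];print(n,len(A),np.median(A[:,2]),np.ptp(A[:,2]),cv2.minEnclosingCircle((A[:,:2]*1000).astype(np.float32)))
    if n=='disc top': print(np.linalg.lstsq(np.c_[A[:,:2]-[.5965,-.2915],np.ones(len(A))],A[:,2],rcond=None)[0])
E
```

```text
t: 21.55
tcp_pos: [0.5962, -0.2908, 0.2704]
tool_rot: [0.901, 0.434, -0.0, -0.001]
force: [-0.3, 0.5, -0.6]
finger_gap: 0.351
gripper_force: 0.0
handle 1197 0.16148914408259593 0.008278585324797055 ((597.2344970703125, -292.9559020996094), 20.409465789794922)
disc top 3304 0.08557935718989623 0.008425618707747162 ((595.5911254882812, -293.0042724609375), 33.88058090209961)
[-0.00170421 -0.00361693  0.085515  ]
chuck 12936 0.049602106675634805 0.011706402368980573 ((596.3847045898438, -292.0824890136719), 80.02417755126953)
```

View pics/fin.png

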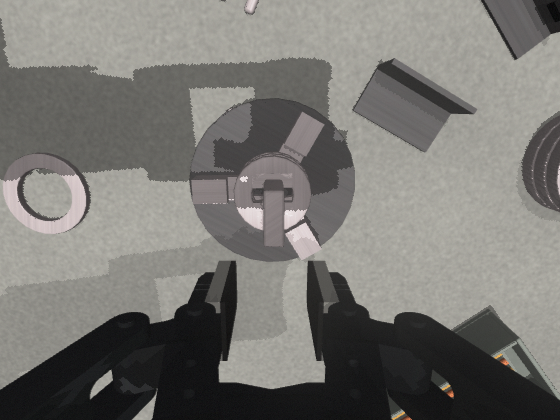

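The stack lies flat, with its top at 0.0855 m against 0.086 expected, and it is about 1 mm off the chuck's centre. The key stands free at (273,205) and the bystanders in view are undisturbed. I'm handing in.

```bash
python3 -c "
from station import order
print(order.sign_off())"
```

```text
the job is handed in; nothing more can be done
None
```

The job is handed in at about 21.6 s: the three discs lie flat in the chuck about 1 mm off centre, the key stands released in them, and the contact forces I read stayed below about 8 N.

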